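# Square the chip on the light base and hold the sprung shutter half open

## Task

On the stage of the transmitted-light base, push the framed chip home into the corner of the two stops, flat on the stage with its edges flush against both. Then slide the base's spring-return shutter by its thumb tab to half of its travel, so that the window under the chip is half lit for the overhead camera, and finish holding it still there: it snaps shut if let go, and it must never run wide open. Leave the bottle, the dish and the tweezers alone.

Things in the scene. Friction and masses are not known exactly. Their poses are not given: they have to be found in the camera images.
- light_base: Transmitted-light base: a fixed off-white box with a grey metal stage on its top, 250 (x) x 280 (y) x 62 mm high. Origin: centre of its underside, on the bench; x points to its rear (away from the robot), y to its left, z up; turned about z only. The flat top is all at 62 mm, with a flush glass light window in it.
- stop_corner (a point): Inner corner of the two steel stops, at stage level; axes as light_base, where it lies at (85, 85, 62) mm. The rear stop's face is this frame's plane x = 0, from y = -90 to +9 mm; the left stop's face is the plane y = 0, from x = -55 to +9 mm. Stops: 9 mm wide, 7 mm high. A chip seated in the corner has its centre at x = -26, y = -38 mm in this frame.
- chip: Microfluidic chip: flat black frame round a clear window, 52 (its x) x 76 (its y) x 9 mm thick, about 60 g, with four grey port stubs 6 mm across and 4 mm high on top near the corners. Loose, flat on the stage, up to 45 mm short of each stop and turned up to 16 degrees. Origin: centre of its underside. The same either way round.
- tab_top (a point): Centre of the top of the shutter's black ribbed thumb tab, an upright block 26 (x) x 10 (y) mm, top 26 mm above the stage, in a slot at the front of the base; axes as light_base. In the light_base frame it is at x = -95 mm and y = +25 mm shut, 0 at half, -25 wide open: it opens along the base's -y (to the right seen from the robot). Nothing within 30 mm of it.
- shutter (a joint): Travel of the shutter and its tab in m: 0 shut, 0.025 half, 0.05 wide open. Dark marks on the base on the robot's side of the slot show shut, half (middle, longest) and wide open for the white line on the tab's top. A spring pulls it shut: about 3.2 N at 0, rising by 1.6 N each 10 mm (7.2 N at half, 11.2 N wide open), with about 0.4 N of friction.
- wash_bottle: Bystander: clear wash bottle with a red cap and a spout, 64 mm in diameter, 180 mm high, standing on the bench right of the base. Origin: centre of its underside.
- dish: Bystander: open clear culture dish, 90 mm in diameter, 15 mm high, on the bench right of the base. Origin: centre of its underside.
- tweezers: Bystander: steel tweezers 135 mm long, 5 mm high, lying on the bench left of the base. Origin: under their middle.
Mind the look-alikes: they are no part of the job. What is meant by the chip is not brown or green, and is the larger of those in its own colour.

How it is judged:
By the outcome, as a careful person would: the job done as asked, in the order asked, and still so for the second after the job is handed in, while the arm keeps its last pose, push and grip.
It also fails if it takes over 51 s, if anything falls off the work surface, if the arm or the gripper's body presses on something with over 40 N, if the wrist force passes 120 N, or if a joint passes its speed limit or range.

## Robot

A 6-joint arm with a two-finger parallel gripper is mounted at the origin on the work surface. World frame = base frame: x ahead of the robot, y to its left, z up, the work surface at z = 0. Lengths are in mm, angles in rad, forces in N, time in s.
With the tool pointing down it reaches from about 350 to 775 mm from the base axis. Payload 7.3 kg.
Tool frame: the origin (TCP) lies midway between the tips of the shut fingers; the grasp point (between the pads) lies 19 mm behind it; z points along the fingers, y is the line along which they close (so a half turn about z gives the same grasp; the last joint's range is limited). The gripper opens to 92 mm and grips with 3 to 60 N. Pads are 19 mm wide; open, the fingers measure 130 mm over their backs; the gripper's body (75 mm by 190 mm) begins 47 mm behind the grasp point.
Start: joints at [0.992, 0.342, 1.524, -0, 1.275, -0.146], TCP at [220.182, 476.621, 201.241] pointing down, gripper open.
Joint ranges: [-2.53, 2.53], [-0.77, 2.02], [0.04, 2.7], [-1, 4.14], [0.28, 2.66], [-3.11, 3.11]. Speed limits (rad/s): [2.57, 2.57, 3.14, 3.14, 3.14, 3.14].

## Interface

Orientations are given as [roll, pitch, yaw] about the fixed x, y, z axes, in that order (R = Rz(yaw) Ry(pitch) Rx(roll)).
In Python, from plant import monitor, optics, workorder gives the robot as it stands. The module is installed in compiled form; this text tells all that it offers.
- The arm moves only by the tool servo_tool, never from a script. Its arguments are lists of equal length, an entry for each row: "linear": the shift along the tool's x, y, z as a fraction of full scale, a list of three; "spin": the turn about the tool's z as a fraction of full scale. In form: {"linear": [[dx, dy, dz], ...], "spin": [spin, ...]}. A call has exactly 8 rows; each row shifts and turns the commanded pose from where the row before left it, along the tool's axes as they then stand; what a row does not reach is not made up. Full scale, the value 1, is 200 mm for a shift and 90 degrees for a turn. A row lasts 1/8 s, in which the tool goes at most 62.5 mm and 10.7 degrees, less where a joint would pass 70% of its speed; a pose out of reach is approached as far as the arm can. A call with a number of a shift or a turn outside -1 to 1 is refused whole. A call with a gripper value outside its range is refused whole. "hand" is the opening, from -1 (shut) to 1 (fully open), set as the call begins (left out, the last holds). The fingers move at their own pace and stop on an object; the grip force is fixed at half the most. Time passes only in rows, so rows that do not move let the fingers close, or fill a call up. It gives the time, the measured TCP pose, the force, the opening and the grip force at its end, in the units of the state.
- monitor.get_obs(): the state, without advancing time (a new reading comes with each control period).
- optics.capture(name): name is "side" or "top" or "wrist"; returns a dict with "frame" (480x640x3 uint8, blue, green, red), "K" (3x3 intrinsics, pixels), "D" ([k1, k2, p1, p2, k3] as OpenCV has them; the pictures are not rectified), "world_to_cam" (4x4, takes a point from world to camera coordinates). Camera axes: x right, y down, z forward; pixel columns grow to the right and rows downward; lengths in mm; the calibration is good to about 2 mm. A picture is of the moment at which its call begins. There is no depth.
- workorder.close_job(): hands the job in; it is judged then, once.
The state is a dict: "time": time; "joint_positions": joint angles; "dq": joint speeds; "tau": joint torques, N m; "tool_pos": TCP position; "tcp_rot": TCP orientation; "contact_force": force on the tool from outside, world axes, zero at the start; "moment": the same for the moment, N m; "grip_width": finger opening in mm; "finger_force": force on a finger pad.
Only numpy, scipy, OpenCV 4.12 (cv2) and the standard library are available. Lean on these libraries where they do the work, as an engineer would, in place of code of your own. Each camera call takes 0.05 s, during which the arm holds its last target. There are 200 camera calls.

## Working session

There is one attempt and no reset: what is moved stays moved. The work goes in short steps, Python scripts to look and compute and a tool call to move; the robot and the scene stay as the last step left them, time stands still between calls to the robot, and variables do not carry over. Pictures are saved under pics/ and viewed, at most 10 in all, crops included, and the job is handed in when it is done.

Besides the shell and the picture viewer there is one more tool, called after "Call:" as a command line: name --pt "numbers of a row" for each row, then --argument value for the rest. servo_tool: Moves the arm, as the interface text tells. Shift numbers are shares of 200 mm and turn numbers shares of 90 degrees, none past 1 either way. Its arguments: {"type":"object","properties":{"linear":{"type":"array","items":{"type":"array","items":{"type":"number","minimum":-1,"maximum":1}}},"spin":{"type":"array","items":{"type":"number","minimum":-1,"maximum":1}},"hand":{"type":"number"}},"required":["linear","spin"]}

```bash
mkdir -p pics
cat > h.py <<'E'
import numpy as np, cv2, pickle
from plant import monitor, optics, workorder
def cap(n,save):
    c=optics.capture(n); cv2.imwrite(f'pics/{save}.png',c['frame']); pickle.dump(c,open(f'pics/{save}.pkl','wb')); return c
def load(s): return pickle.load(open(f'pics/{s}.pkl','rb'))
def ray(c,px):
    n=cv2.undistortPoints(np.array([[px]],float),np.array(c['K']),np.array(c['D'],float))[0,0]
    T=np.array(c['world_to_cam']); R=T[:3,:3]; o=-R.T@T[:3,3]; d=R.T@np.array([n[0],n[1],1]); return o,d/np.linalg.norm(d)
def onz(c,px,z):
    o,d=ray(c,px); return o+d*(z-o[2])/d[2]
def tri(obs):
    A=np.zeros((3,3));b=np.zeros(3)
    for c,px in obs:
        o,d=ray(c,px);P=np.eye(3)-np.outer(d,d);A+=P;b+=P@o
    p=np.linalg.solve(A,b); return p,[np.linalg.norm((np.eye(3)-np.outer(d,d))@(p-o)) for o,d in [ray(*x) for x in obs]]
def proj(c,p):
    T=np.array(c['world_to_cam']);return cv2.projectPoints(np.array(p,float).reshape(-1,3),cv2.Rodrigues(T[:3,:3])[0],T[:3,3],np.array(c['K']),np.array(c['D'],float))[0][:,0]
E
python3 - <<'E'
from h import *
for n in ['top','side','wrist']:
    c=cap(n,n+'0'); T=c['world_to_cam'];print(n,(-T[:3,:3].T@T[:3,3]).round())
o=monitor.get_obs();print({k:np.round(v,3) for k,v in o.items()})
E
```

```text
top [582.  -5. 986.]
side [ 160. -414.  554.]
wrist [158. 503. 384.]
{'time': np.float64(0.15), 'joint_positions': array([ 0.992,  0.343,  1.525, -0.   ,  1.275, -0.146]), 'dq': array([ 0.001, -0.001, -0.003, -0.001,  0.   , -0.001]), 'tau': array([ 2.0000e-03, -4.3147e+01, -2.4435e+01,  7.2000e-02,  5.4000e-02,
       -0.0000e+00]), 'tool_pos': array([220.005, 476.318, 200.707]), 'tcp_rot': array([-3.14 , -0.   ,  2.709]), 'contact_force': array([ 0.665,  0.032, -0.287]), 'moment': array([-0.058, -0.034,  0.015]), 'finger_force': np.float64(0.0), 'grip_width': np.float64(91.703)}
```

View pics/top0.png

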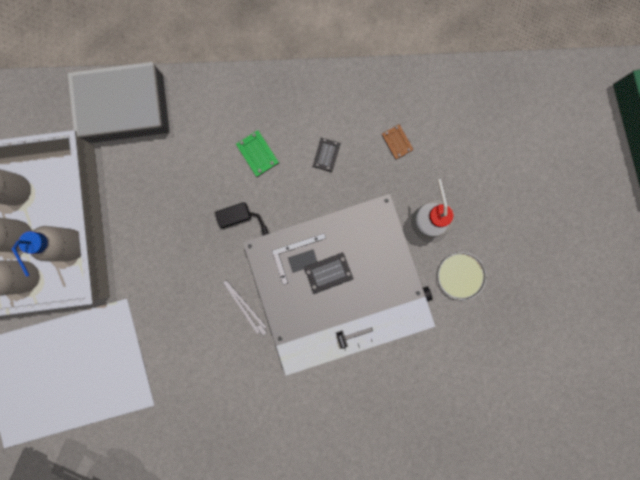

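View pics/side0.png

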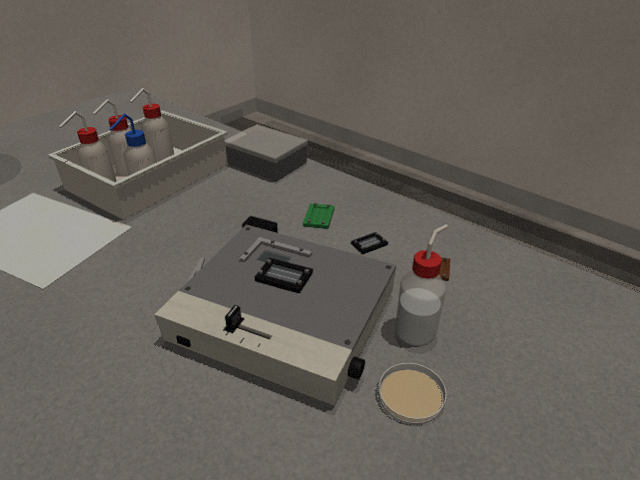

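Candidates for the chip in the top view: green (257,153), small black (327,154), brown (397,142) and the larger black one on the stage (330,272). I choose the last, and check it in a close crop.

Run:
```python
from h import *
t=load('top0');s=load('side0')
a=cv2.resize(t['frame'][190:380,240:440],None,fx=4,fy=4,interpolation=cv2.INTER_CUBIC)[:600]
a=cv2.resize(t['frame'][225:360,240:440],None,fx=4,fy=4,interpolation=cv2.INTER_CUBIC)
cv2.imwrite('pics/topc.png',a)
b=cv2.resize(s['frame'][225:355,210:400],None,fx=4.2,fy=4.2,interpolation=cv2.INTER_CUBIC)
cv2.imwrite('pics/sidec.png',b)
for n,p in dict(chip=(330,272),smallblack=(327,154),FR=(434,326),FL=(285,374),RL=(247,242),RR=(389,196)).items(): print(n,onz(t,p,62).round(1))
```

```text
chip [561.8   7.1  62. ]
smallblack [776.2   7.3  62. ]
FR [ 461.9 -175.2   62. ]
FL [382.3  91.9  62. ]
RL [619.6 156.2  62. ]
RR [ 696.3 -102.8   62. ]
```

View pics/topc.png

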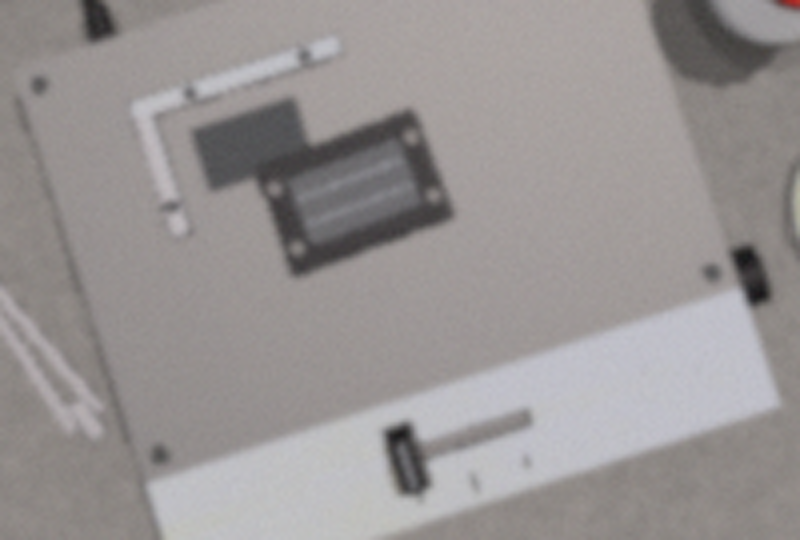

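View pics/sidec.png

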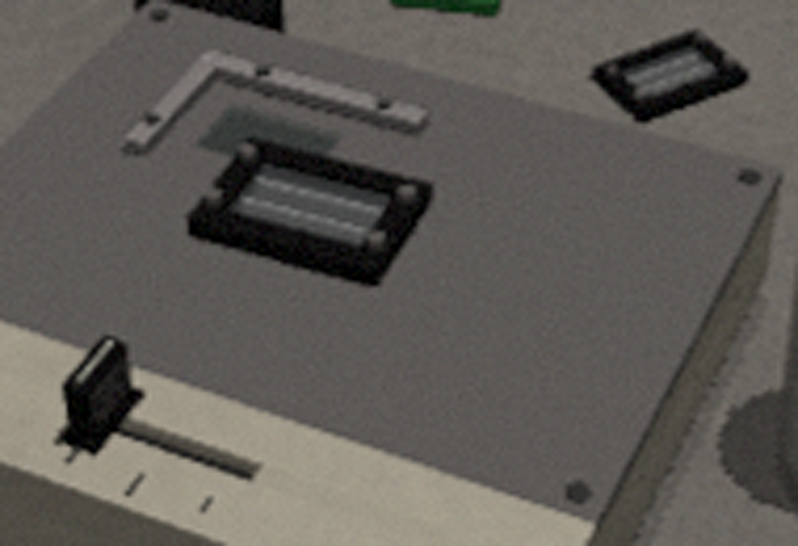

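The close crop shows the large black-framed chip with four grey ports and a clear window, short of both stops. In the top crop its ports are at (275,189), (411,136), (434,196), (297,248). The tab is at (407,460) and the stops' outer corner at (133,105).

```bash
cat > fit.py <<'E'
from h import *
from scipy.optimize import least_squares
t=load('top0');s=load('side0')
T=lambda u,v:((u+.5)/4-.5+240,(v+.5)/4-.5+225)
S=lambda u,v:((u+.5)/4.2-.5+210,(v+.5)/4.2-.5+225)
# triangulate
for n,a,b in [('portLR',(275,189),(247,152)),('portRR',(411,136),(407,192)),('portRF',(434,196),(376,240)),('stopRearEnd',(341,45),(428,120)),('stopOuter',(133,105),(208,53)),('tab top rear',(400,425),(115,340)),('markhalf',(475,482),(135,485)),('markopen',(527,461),(207,504))]:
    p,e=tri([(t,T(*a)),(s,S(*b))]);print(n,p.round(1),np.round(e,1))
def tf(q,P):
    c,d=np.cos(q[2]),np.sin(q[2]);P=np.atleast_2d(np.array(P,float));return np.c_[q[0]+c*P[:,0]-d*P[:,1],q[1]+d*P[:,0]+c*P[:,1],P[:,2]]
B=np.array([85,85,62])
base=[(t,T(133,105),B+[9,9,7]),(t,T(338,37),B+[9,-90,7]),(t,T(343,52),B+[0,-90,7]),(t,T(190,232),B+[-55,0,7]),(t,T(172,238),B+[-55,9,7]),
 (t,(434,326),[-125,-140,62]),(t,(285,374),[-125,140,62]),(t,(247,242),[125,140,62]),(t,(389,196),[125,-140,62]),
 (s,S(208,53),B+[9,9,7]),(s,S(428,114),B+[9,-90,7])]
f=lambda q:np.concatenate([proj(c,tf(q,p))[0]-np.array(x) for c,x,p in base])
r=least_squares(f,[520,-10,.28],loss='soft_l1');q=r.x;print('base',q[:2].round(1),np.degrees(q[2]).round(2));print(f(q).reshape(-1,2).round(1).tolist())
zt=71
cor=[onz(t,T(*u),zt) for u in [(258,175),(413,112),(453,215),(295,276)]]
print('chip cor',np.round(cor,1).tolist())
w=np.mean(cor,0);d=cor[0]-cor[1]+cor[3]-cor[2]
c,sn=np.cos(q[2]),np.sin(q[2]);R=np.array([[c,sn],[-sn,c]])
print('edges',[np.linalg.norm(cor[i]-cor[(i+1)%4]).round(1) for i in range(4)])
L=R@(w[:2]-q[:2]);print('chip ctr base',L.round(1),'rel seated',(L-[59,47]).round(1),'ang rel base',np.degrees(np.arctan2(-d[0],d[1])-q[2]))
print('chip cor base',[(R@(k[:2]-q[:2])).round(1).tolist() for k in cor])
tb=onz(t,T(407,460),88);print('tab base',(R@(tb[:2]-q[:2])).round(1), 'model tab world',tf(q,[-95,25,88]).round(1))
print('bottle',onz(t,(440,216),180).round())
np.save('base.npy',q)
E
python3 fit.py
```

```text
portLR [562.8  45.8  74.5] [0.7 0.7]
portRR [584.9 -15.2  74.5] [0.5 0.5]
portRF [558.1 -24.7  74.1] [0.5 0.5]
stopRearEnd [627.2  14.2  68.5] [0.6 0.6]
stopOuter [601.6 109.1  69.4] [0.8 0.8]
tab top rear [457.4  -5.4  85.1] [3. 3.]
markhalf [430.2 -39.6  62.5] [0.9 0.9]
markopen [439.3 -63.1  63.3] [0.6 0.6]
base [539.9  -6.2] 16.65
[[-1.2, -0.4], [-0.0, -0.5], [0.3, 0.5], [0.2, 0.3], [-0.1, 0.4], [0.6, 0.9], [-0.1, 1.3], [-4.1, 0.1], [0.9, -1.9], [0.4, -0.5], [0.5, -0.4]]
chip cor [[569.6, 53.0, 71.0], [596.0, -16.8, 71.0], [549.8, -33.4, 71.0], [524.4, 37.5, 71.0]]
edges [np.float64(74.7), np.float64(49.1), np.float64(75.3), np.float64(47.8)]
chip ctr base [23.9  9.9] rel seated [-35.1 -37.1] ang rel base 3.5667722938497715
chip cor base [[45.4, 48.3], [50.7, -26.2], [1.7, -28.8], [-2.3, 46.4]]
tab base [-92.   23.6] model tab world [[441.7  -9.5  88. ]]
bottle [ 648. -169.  180.]
```

Call:
servo_tool --pt "0 0 0" --pt "0 0 0" --pt "0 0 0" --pt "0 0 0" --pt "0 0 0" --pt "-0.0646 -0.2473 0" --pt "-0.0646 -0.2473 0" --pt "-0.0646 -0.2473 0" --spin '[-0.092, -0.092, -0.092, -0.092, -0.092, 0, 0, 0]' --hand -0.35

```text
time: 1.15
tool_pos: [300.2, 344.1, 201.0]
tcp_rot: [-3.141, -0.0, -2.851]
contact_force: [0.5, -0.2, 0.2]
grip_width: 29.6
finger_force: 0.0
```

Call:
servo_tool --pt "-0.0646 -0.2473 0" --pt "-0.0646 -0.2473 0" --pt "-0.0646 -0.2473 0" --pt "-0.0646 -0.2473 0" --pt "-0.0646 -0.2473 0" --pt "-0.0646 -0.2473 0" --pt "-0.0646 -0.2473 0" --pt "-0.0646 -0.2473 0" --spin '[0, 0, 0, 0, 0, 0, 0, 0]'

```text
time: 2.15
tool_pos: [512.4, -5.7, 201.0]
tcp_rot: [3.141, -0.0, -2.852]
contact_force: [0.8, 0.6, 0.1]
grip_width: 30.0
finger_force: 0.0
```

Call:
servo_tool --pt "0 0 0.1" --pt "0 0 0.1" --pt "0 0 0" --pt "0 0 0" --pt "0 0 0" --pt "0 0 0" --pt "0 0 0" --pt "0 0 0" --spin '[0, 0, 0, 0, 0, 0, 0, 0]'

```text
time: 3.15
tool_pos: [511.9, -4.1, 161.4]
tcp_rot: [-3.142, 0.0, -2.852]
contact_force: [0.2, -0.4, 0.1]
grip_width: 29.9
finger_force: 0.0
```

Run:
```python
from h import *
q=np.load('base.npy');c=cap('wrist','w1');im=c['frame'].copy()
def tf(P):
    P=np.array(P,float);a,b=np.cos(q[2]),np.sin(q[2]);return np.c_[q[0]+a*P[:,0]-b*P[:,1],q[1]+b*P[:,0]+a*P[:,1],P[:,2]]
B=np.array([85,85,0])
for P in ([[-125,-140,62],[-125,140,62],[125,140,62]],B+[[0,-90,69],[0,0,69],[-55,0,69]],[[-108,20,88],[-82,20,88],[-82,30,88],[-108,30,88],[-108,20,88]],[[-2.3,46.4,71],[1.7,-28.8,71],[50.7,-26.2,71],[45.4,48.3,71],[-2.3,46.4,71]]):
    p=proj(c,tf(P));cv2.polylines(im,[np.round(p).astype(int)],False,(0,255,255),1)
cv2.imwrite('pics/w1o.png',im)
```

```text
(no output)
```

View pics/w1o.png

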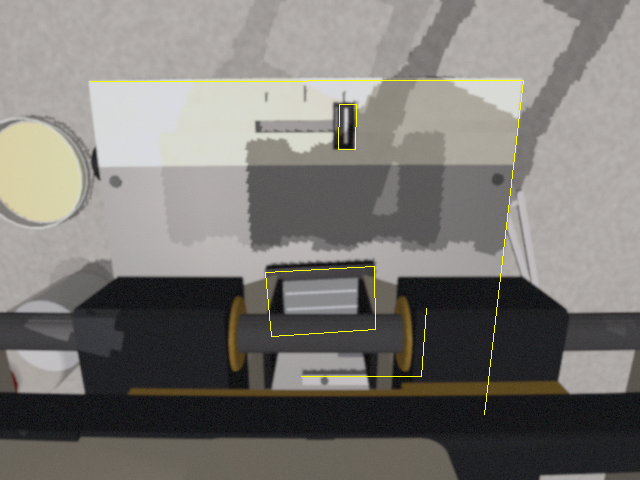

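The wrist view with the model overlaid confirms the base pose: the front edge, the front-left corner (523,80) and the tab (347,126) all match within about 2 px. The chip's front edge (about y=264) lies about 3 mm nearer the robot than I had it, so I add margin before descending in front of it.

Call:
servo_tool --pt "0.02 0 0.2" --pt "0 0 0.2" --pt "0 0 0.04" --pt "0 0 0.043" --pt "0 0 0" --pt "0 0 0" --pt "0 0 0" --pt "0 0 0" --spin '[0, 0, 0, 0, 0, 0, 0, 0]'

```text
time: 4.2
tool_pos: [508.2, -5.3, 65.0]
tcp_rot: [-3.141, 0.001, -2.852]
contact_force: [0.2, 0.3, -0.2]
grip_width: 29.6
finger_force: 0.0
```

Call:
servo_tool --pt "-0.03 0 0" --pt "-0.03 0 0" --pt "-0.03 0 0" --pt "-0.03 0 0" --pt "-0.03 0 0" --pt "-0.03 0 0" --pt "-0.03 0 0" --pt "-0.025 0 0" --spin '[0, 0, 0, 0, 0, 0, 0, 0]'

```text
time: 5.2
tool_pos: [553.4, 8.3, 64.6]
tcp_rot: [3.142, 0.0, -2.852]
contact_force: [1.3, 0.7, -0.5]
grip_width: 29.7
finger_force: 0.0
```

Call:
servo_tool --pt "-0.01 0 0" --pt "-0.01 0 0" --pt "0 0 0" --pt "0 0 0" --pt "0 0 0" --pt "0 0 0" --pt "0 0 0" --pt "0 0 0" --spin '[0, 0, 0, 0, 0, 0, 0, 0]'

```text
time: 6.2
tool_pos: [556.9, 9.3, 64.6]
tcp_rot: [3.141, 0.0, -2.852]
contact_force: [-0.5, -0.4, 0.1]
grip_width: 30.1
finger_force: 0.0
```

Call:
servo_tool --pt "-0.005 0 0" --pt "-0.005 0 0" --pt "-0.005 0 0" --pt "-0.005 0 0" --pt "0 0 0" --pt "0 0 0" --pt "0 0 0" --pt "0 0 0" --spin '[0, 0, 0, 0, 0, 0, 0, 0]'

```text
time: 7.2
tool_pos: [560.7, 10.4, 64.6]
tcp_rot: [3.142, 0.0, -2.852]
contact_force: [-0.2, -0.1, -0.8]
grip_width: 29.7
finger_force: 0.0
```

Run:
```python
from h import *
c=cap('top','t2');cv2.imwrite('pics/t2c.png',cv2.resize(c['frame'][225:360,240:440],None,fx=4,fy=4,interpolation=cv2.INTER_CUBIC))
```

```text
(no output)
```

View pics/t2c.png

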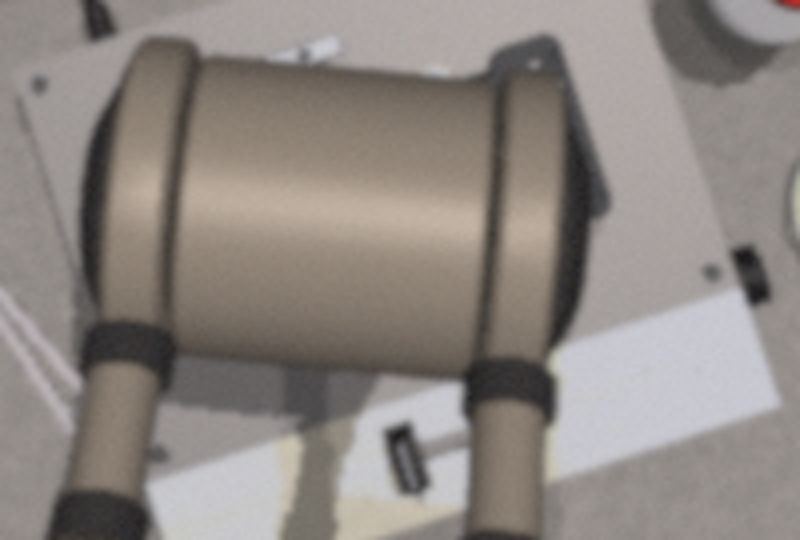

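The top view is blocked by the arm. There is no reaction force yet, so I go on in small steps.

Call:
servo_tool --pt "-0.005 0 0" --pt "-0.005 0 0" --pt "0 0 0" --pt "0 0 0" --pt "0 0 0" --pt "0 0 0" --pt "0 0 0" --pt "0 0 0" --spin '[0, 0, 0, 0, 0, 0, 0, 0]'

```text
time: 8.25
tool_pos: [562.6, 11.0, 64.6]
tcp_rot: [3.142, 0.0, -2.852]
contact_force: [0.0, -1.1, -0.2]
grip_width: 29.7
finger_force: 0.0
```

Run:
```python
from h import *
s=cap('side','s2');w=cap('wrist','w2')
a=cv2.resize(s['frame'][225:325,210:400],(798,420),interpolation=cv2.INTER_CUBIC)
b=w['frame'][230:410,0:640];b=np.pad(b,((0,0),(0,158),(0,0)))
cv2.imwrite('pics/sw2.png',np.vstack([a,b]))
```

```text
(no output)
```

View pics/sw2.png

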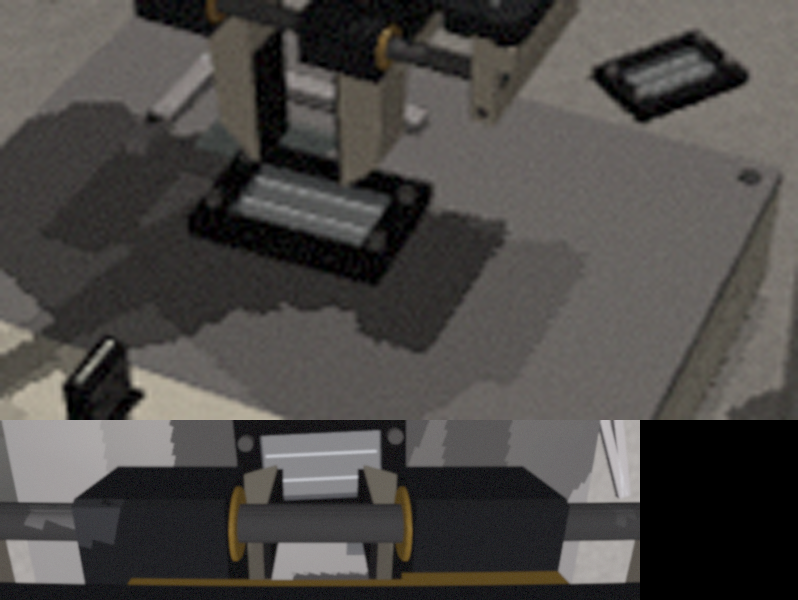

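The side and wrist views show that the chip has not moved. The fingers seem to stand over or behind its rear edge, so I check the true finger-tip height before moving on.

Run:
```python
from h import *
q=np.load('base.npy');s=load('side0');s2=load('s2');w=load('w2')
o=monitor.get_obs();p=o['tool_pos'];print(p.round(1),o['tcp_rot'].round(3))
a,b=np.cos(q[2]),np.sin(q[2]);ux=np.array([a,b,0]);uy=np.array([-b,a,0])
for dz in (0,10,20,30):
  print(dz,'side',[((proj(s2,p+uy*k*h+ux*x+[0,0,dz])[0]-[210,225])*4.2).round().tolist() for k in (-1,1) for h in (15,) for x in (-9.5,9.5)],'wrist',[proj(w,p+uy*k*15+ux*x+[0,0,dz])[0].round().tolist() for k in (-1,1) for x in (-9.5,)])
```

```text
[562.6  11.   64.6] [ 3.142  0.    -2.852]
0 side [[338.0, 236.0], [362.0, 206.0], [266.0, 214.0], [291.0, 185.0]] wrist [[290.0, 260.0], [355.0, 260.0]]
10 side [[337.0, 215.0], [361.0, 185.0], [265.0, 193.0], [289.0, 164.0]] wrist [[288.0, 267.0], [357.0, 267.0]]
20 side [[336.0, 194.0], [360.0, 164.0], [263.0, 172.0], [288.0, 143.0]] wrist [[286.0, 275.0], [359.0, 275.0]]
30 side [[335.0, 172.0], [360.0, 142.0], [261.0, 150.0], [287.0, 121.0]] wrist [[284.0, 284.0], [361.0, 284.0]]
```

Both views agree that, at this opening, the finger tips sit about 22–25 mm above the reported TCP height, so they passed over the chip without touching. I back off to the front and shut the fingers to see where the tips then stand.

Call:
servo_tool --pt "0.06 0 0" --pt "0.06 0 0" --pt "0.06 0 0" --pt "0.06 0 0" --pt "0.06 0 0" --pt "0 0 0" --pt "0 0 0" --pt "0 0 0" --spin '[0, 0, 0, 0, 0, 0, 0, 0]' --hand -1

```text
time: 9.35
tool_pos: [505.5, -6.1, 64.6]
tcp_rot: [-3.142, 0.0, -2.852]
contact_force: [-1.0, 0.4, 0.7]
grip_width: 0.3
finger_force: 0.0
```

Run:
```python
from h import *
q=np.load('base.npy')
o=monitor.get_obs();p=o['tool_pos'];print(p.round(1),o['grip_width'])
s=cap('side','s3');w=cap('wrist','w3')
a,b=np.cos(q[2]),np.sin(q[2]);ux=np.array([a,b,0]);uy=np.array([-b,a,0])
ims=s['frame'].copy()
a_=cv2.resize(s['frame'][215:330,190:380],None,fx=4.2,fy=4.2,interpolation=cv2.INTER_CUBIC)
b_=w['frame'][:,160:500]
for dz in (0,10,20,30):
  for x in (-9.5,9.5):
    u=((proj(s,p+ux*x+[0,0,dz])[0]-[190,215])*4.2).round().astype(int);cv2.circle(a_,tuple(u.tolist()),3,(0,255-8*dz,255),-1)
    u=(proj(w,p+ux*x+[0,0,dz])[0]-[160,0]).round().astype(int);cv2.circle(b_,tuple(u.tolist()),2,(0,255-8*dz,255),-1);print(dz,x,u)
cv2.imwrite('pics/sw3.png',np.hstack([cv2.resize(a_,(460,int(a_.shape[0]*460/a_.shape[1])))if 0 else cv2.copyMakeBorder(a_[:480,150:610],0,max(0,480-a_.shape[0]),0,0,cv2.BORDER_CONSTANT),b_]))
```

```text
[505.5  -6.1  64.6] 0.250033272598296
0 -9.5 [162 260]
0 9.5 [162 299]
10 -9.5 [162 268]
10 9.5 [162 308]
20 -9.5 [163 275]
20 9.5 [162 318]
30 -9.5 [163 284]
30 9.5 [163 329]
```

View pics/sw3.png

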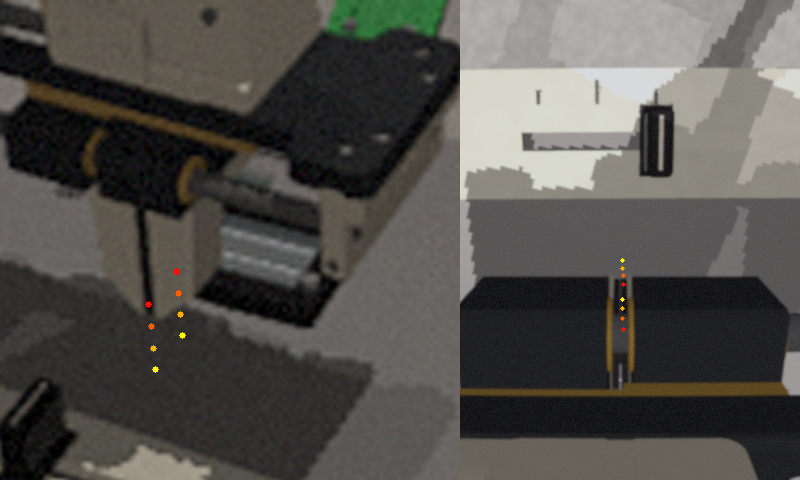

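The picture shows the shut finger tips at (155,318) in the side crop. That is about 25 mm above the reported TCP point, so the real tips are about 24 mm short of the stated TCP. I reopen to 30 mm, lower most of the way, then feel for the stage by force.

Call:
servo_tool --pt "0 0 0.04" --pt "0 0 0.04" --pt "0 0 0.01" --pt "0 0 0.01" --pt "0 0 0" --pt "0 0 0" --pt "0 0 0" --pt "0 0 0" --spin '[0, 0, 0, 0, 0, 0, 0, 0]' --hand -0.35

```text
time: 10.45
tool_pos: [505.2, -6.2, 44.7]
tcp_rot: [-3.142, 0.0, -2.852]
contact_force: [-0.5, 0.4, -0.2]
grip_width: 30.2
finger_force: 0.0
```

Call:
servo_tool --pt "0 0 0.01" --pt "0 0 0" --pt "0 0 0" --pt "0 0 0" --pt "0 0 0" --pt "0 0 0" --pt "0 0 0" --pt "0 0 0" --spin '[0, 0, 0, 0, 0, 0, 0, 0]'

```text
time: 11.45
tool_pos: [505.1, -6.1, 42.6]
tcp_rot: [3.142, 0.0, -2.852]
contact_force: [-0.0, 0.2, -0.0]
grip_width: 29.9
finger_force: 0.0
```

Call:
servo_tool --pt "0 0 0.01" --pt "0 0 0" --pt "0 0 0" --pt "0 0 0" --pt "0 0 0" --pt "0 0 0" --pt "0 0 0" --pt "0 0 0" --spin '[0, 0, 0, 0, 0, 0, 0, 0]'

```text
time: 12.45
tool_pos: [505.1, -6.1, 40.6]
tcp_rot: [3.142, 0.0, -2.852]
contact_force: [0.5, -0.1, 0.2]
grip_width: 29.8
finger_force: 0.0
```

Call:
servo_tool --pt "0 0 0.01" --pt "0 0 0" --pt "0 0 0" --pt "0 0 0" --pt "0 0 0" --pt "0 0 0" --pt "0 0 0" --pt "0 0 0" --spin '[0, 0, 0, 0, 0, 0, 0, 0]'

```text
time: 13.45
tool_pos: [505.1, -6.1, 38.6]
tcp_rot: [3.142, 0.0, -2.852]
contact_force: [0.3, -0.2, 0.2]
grip_width: 30.0
finger_force: 0.0
```

Call:
servo_tool --pt "0 0 0.01" --pt "0 0 0" --pt "0 0 0" --pt "0 0 0" --pt "0 0 0" --pt "0 0 0" --pt "0 0 0" --pt "0 0 0" --spin '[0, 0, 0, 0, 0, 0, 0, 0]'

```text
time: 14.45
tool_pos: [505.3, -6.2, 36.8]
tcp_rot: [-3.142, 0.0, -2.852]
contact_force: [-0.4, -0.0, 5.6]
grip_width: 29.6
finger_force: 2.6
```

Run:
```python
from h import *
s=cap('side','s4');w=cap('wrist','w4')
a_=cv2.resize(s['frame'][235:335,200:350],None,fx=4,fy=4,interpolation=cv2.INTER_CUBIC)
b_=cv2.resize(w['frame'][220:480,160:500],(600,460))[:,:200]
cv2.imwrite('pics/s4c.png',a_);o=monitor.get_obs();print(o['contact_force'].round(1),o['tool_pos'].round(1))
```

```text
[-1.   0.4  5.7] [505.3  -6.2  36.8]
```

View pics/s4c.png

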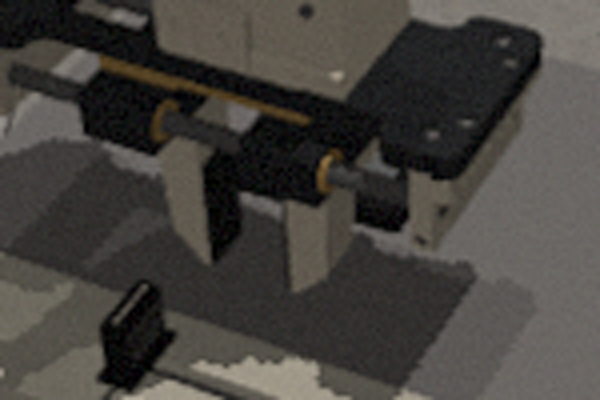

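Contact with the stage comes at a reported z of 36.8, with 5.6 N upward. So the tips are 25 mm behind the stated TCP, and I work with that offset. I raise 2.5 mm and push the chip along the base's +x.

Call:
servo_tool --pt "0 0 -0.0125" --pt "-0.04 0 0" --pt "-0.04 0 0" --pt "-0.04 0 0" --pt "-0.04 0 0" --pt "-0.04 0 0" --pt "-0.04 0 0" --pt "-0.015 0 0" --spin '[0, 0, 0, 0, 0, 0, 0, 0]'

```text
time: 15.55
tool_pos: [554.5, 8.6, 39.1]
tcp_rot: [3.142, 0.0, -2.852]
contact_force: [-0.1, -0.5, 0.9]
grip_width: 30.0
finger_force: 0.3
```

Call:
servo_tool --pt "-0.008 0 0" --pt "-0.006 0 0" --pt "-0.005 0 0" --pt "0 0 0" --pt "0 0 0" --pt "0 0 0" --pt "0 0 0" --pt "0 0 0" --spin '[0, 0, 0, 0, 0, 0, 0, 0]'

```text
time: 16.55
tool_pos: [557.6, 9.5, 39.1]
tcp_rot: [3.142, 0.0, -2.852]
contact_force: [0.9, 0.0, 0.5]
grip_width: 30.1
finger_force: 0.0
```

Call:
servo_tool --pt "-0.005 0 0" --pt "-0.005 0 0" --pt "-0.005 0 0" --pt "0 0 0" --pt "0 0 0" --pt "0 0 0" --pt "0 0 0" --pt "0 0 0" --spin '[0, 0, 0, 0, 0, 0, 0, 0]'

```text
time: 17.55
tool_pos: [557.8, 9.6, 39.0]
tcp_rot: [3.141, -0.006, -2.852]
contact_force: [-8.7, -4.6, 7.3]
grip_width: 29.4
finger_force: 5.3
```

Run:
```python
from h import *
# did the chip move? compare dark chip pixels in the side view with model chip outlines
q=np.load('base.npy');s=cap('side','s5');s0=load('side0')
a,b=np.cos(q[2]),np.sin(q[2])
W=lambda P:np.c_[q[0]+a*P[:,0]-b*P[:,1],q[1]+b*P[:,0]+a*P[:,1],P[:,2]]
# rectify stage-plane z=71 into base frame, 3 px/mm, x in [-20,100], y in[-70,100]
c4=np.array([[100,100,71],[100,-70,71],[-20,-70,71],[-20,100,71]],float)
for n,c in (('0',s0),('5',s)):
    X,Y=np.meshgrid(np.arange(100,-70,-1/3),np.arange(100,-20,-1/3));P=np.c_[X.ravel()*0+Y.ravel(),X.ravel(),X.ravel()*0+71]
    m=proj(c,W(P)).reshape(X.shape+(2,)).astype(np.float32);r=cv2.remap(c['frame'],m[...,0],m[...,1],cv2.INTER_CUBIC);cv2.imwrite(f'pics/rect{n}.png',r)
    g=r.max(2);
    for yy in (0,-10,-20): 
        col=g[:,int((100-yy)*3)];d=np.where(col<38)[0];print(n,'y',yy,'dark x range',[(100-i/3).round(1) if hasattr(100-i/3,'round') else 100-i/3 for i in (d[0],d[-1])] if len(d) else None,(col[::12]).tolist())
o=monitor.get_obs();print(o['contact_force'].round(1))
```

```text
0 y 0 dark x range [np.float64(49.7), np.float64(-9.0)] [90, 89, 114, 126, 102, 53, 67, 92, 94, 92, 96, 95, 66, 19, 17, 11, 56, 74, 96, 78, 78, 95, 78, 33, 20, 7, 4, 13, 95, 91]
0 y -10 dark x range [np.float64(51.0), np.float64(-8.0)] [94, 93, 92, 95, 88, 91, 89, 91, 91, 92, 94, 99, 57, 7, 17, 17, 57, 81, 94, 76, 74, 94, 77, 25, 20, 12, 7, 31, 94, 93]
0 y -20 dark x range [np.float64(51.0), np.float64(-8.0)] [94, 90, 91, 91, 91, 93, 92, 90, 92, 95, 94, 95, 51, 65, 80, 46, 16, 14, 22, 12, 61, 92, 43, 9, 6, 8, 3, 35, 94, 92]
5 y 0 dark x range [np.float64(88.0), np.float64(77.0)] [76, 78, 77, 36, 63, 52, 41, 80, 76, 72, 77, 89, 95, 90, 97, 89, 91, 95, 95, 62, 41, 48, 45, 49, 52, 45, 47, 51, 49, 47]
5 y -10 dark x range [np.float64(100.0), np.float64(73.0)] [20, 90, 112, 57, 36, 38, 28, 49, 62, 117, 87, 77, 78, 74, 73, 71, 86, 98, 94, 94, 92, 94, 95, 91, 44, 49, 49, 49, 51, 48]
5 y -20 dark x range [np.float64(87.0), np.float64(25.0)] [57, 97, 102, 50, 37, 42, 37, 26, 17, 15, 21, 16, 37, 45, 30, 13, 9, 4, 2, 44, 47, 51, 46, 53, 47, 52, 46, 50, 47, 48]
[-9.7 -4.4  6.7]
```

The force along the base's −x is now about 10 N and the tool has stopped, so the chip is against the rear stop. I back off, lift, turn by 90° and move to the right of the chip.

Call:
servo_tool --pt "0.06 0 0" --pt "0 0 -0.1" --pt "0 0 -0.1" --pt "0 0 0" --pt "0 0 0" --pt "0 0 0" --pt "0 0 0" --pt "0 0 0" --spin '[0, 0, 0, 0.1, 0.1, 0.1, 0.1, 0.1]'

```text
time: 18.6
tool_pos: [549.0, 7.0, 79.1]
tcp_rot: [3.141, 0.001, 2.641]
contact_force: [-1.0, -0.1, -0.3]
grip_width: 29.8
finger_force: 0.0
```

Call:
servo_tool --pt "0 0 0" --pt "0 0 0" --pt "0 0 0" --pt "0 0 0" --pt "0 0 0" --pt "-0.1 0.075 0" --pt "-0.1 0.075 0" --pt "-0.1 0.075 0" --spin '[0.1, 0.1, 0.1, 0.1, 0.1, 0, 0, 0]' --hand -1

```text
time: 19.6
tool_pos: [609.9, -38.0, 79.1]
tcp_rot: [3.141, -0.0, 1.861]
contact_force: [0.1, -0.4, -0.1]
grip_width: -0.0
finger_force: 0.0
```

```bash
cat > st.py <<'E'
from h import *
q=np.load('base.npy');a,b=np.cos(q[2]),np.sin(q[2])
o=monitor.get_obs();p=o['tool_pos']-[q[0],q[1],0];print('base',(a*p[0]+b*p[1]).round(1),(-b*p[0]+a*p[1]).round(1),'z',p[2].round(1),'yaw-base deg',np.degrees(o['tcp_rot'][2]-q[2]).round(2),'t',o['time'])
f=o['contact_force'];print('F base',(a*f[0]+b*f[1]).round(1),(-b*f[0]+a*f[1]).round(1),f[2].round(1),'grip',o['grip_width'].round(1))
E
cat > rect.py <<'E'
import sys
from h import *
q=np.load('base.npy');a,b=np.cos(q[2]),np.sin(q[2])
def rect(c,z,xr,yr,k=3):
    Y,X=np.meshgrid(np.arange(yr[1],yr[0],-1/k),np.arange(xr[1],xr[0],-1/k))
    P=np.c_[q[0]+a*X.ravel()-b*Y.ravel(),q[1]+b*X.ravel()+a*Y.ravel(),X.ravel()*0+z]
    m=proj(c,P).reshape(X.shape+(2,)).astype(np.float32);return cv2.remap(c['frame'],m[...,0],m[...,1],cv2.INTER_CUBIC)
E
python3 st.py
python3 - <<'E'
from rect import *
s=cap('side','s6');r=rect(s,71,(0,100),(-70,100));cv2.imwrite('pics/r6.png',r)
g=cv2.GaussianBlur(r.max(2),(5,5),0)
for x in (75,60,45):
    row=g[int((100-x)*3)];print(x,[(100-i/3,int(row[i])) for i in range(300,500,9)])
E
```

```text
base 57.9 -50.5 z 79.1 yaw-base deg 89.96 t 19.6
75 [(0.0, 4), (-3.0, 14), (-6.0, 12), (-9.0, 13), (-12.0, 9), (-15.0, 13), (-18.0, 21), (-21.0, 50), (-24.0, 45), (-27.0, 13), (-30.0, 12), (-33.0, 71), (-36.0, 90), (-39.0, 83), (-42.0, 54), (-45.0, 62), (-48.0, 64), (-51.0, 82), (-54.0, 57), (-57.0, 64), (-60.0, 87), (-63.0, 103), (-66.0, 105)]
60 [(0.0, 95), (-3.0, 94), (-6.0, 90), (-9.0, 87), (-12.0, 93), (-15.0, 91), (-18.0, 39), (-21.0, 5), (-24.0, 11), (-27.0, 12), (-30.0, 8), (-33.0, 34), (-36.0, 46), (-39.0, 46), (-42.0, 49), (-45.0, 48), (-48.0, 42), (-51.0, 48), (-54.0, 48), (-57.0, 46), (-60.0, 46), (-63.0, 45), (-66.0, 69)]
45 [(0.0, 80), (-3.0, 78), (-6.0, 75), (-9.0, 81), (-12.0, 79), (-15.0, 80), (-18.0, 45), (-21.0, 41), (-24.0, 38), (-27.0, 22), (-30.0, 9), (-33.0, 39), (-36.0, 47), (-39.0, 47), (-42.0, 47), (-45.0, 44), (-48.0, 48), (-51.0, 46), (-54.0, 47), (-57.0, 48), (-60.0, 49), (-63.0, 47), (-66.0, 75)]Traceback (most recent call last):
  File "st.py", line 4, in <module>
    f=o['contact_force'];print('F base',(a*f[0]+b*f[1]).round(1),(-b*f[0]+a*f[1]).round(1),f[2].round(1),'grip',o['grip_width'].round(1))
                                                                                                                ^^^^^^^^^^^^^^^^^^^^^
AttributeError: 'float' object has no attribute 'round'
```

Call:
servo_tool --pt "0 0 0.1" --pt "0 0 0.08" --pt "0 0 0.02" --pt "0.04 0 0" --pt "0.04 0 0" --pt "0.04 0 0" --pt "0.04 0 0" --pt "0.03 0 0" --spin '[0, 0, 0, 0, 0, 0, 0, 0]'

```text
time: 20.65
tool_pos: [598.4, -0.7, 39.4]
tcp_rot: [3.141, 0.0, 1.861]
contact_force: [-0.3, -0.8, 0.7]
grip_width: 0.4
finger_force: 0.3
```

Call:
servo_tool --pt "0.01 0 0" --pt "0.01 0 0" --pt "0.01 0 0" --pt "0.01 0 0" --pt "0 0 0" --pt "0 0 0" --pt "0 0 0" --pt "0 0 0" --spin '[0, 0, 0, 0, 0, 0, 0, 0]'

```text
time: 21.65
tool_pos: [596.1, 6.4, 39.1]
tcp_rot: [-3.142, -0.0, 1.861]
contact_force: [-0.8, 0.2, -0.5]
grip_width: 0.3
finger_force: 0.0
```

```bash
sed -i "s/o\['grip_width'\].round(1)/o['grip_width']/" st.py; python3 st.py
```

```text
base 57.5 -4.0 z 39.1 yaw-base deg 89.95 t 21.65
F base -0.7 0.4 -0.5 grip 0.3321108779756148
```

Call:
servo_tool --pt "0.005 0 0" --pt "0.005 0 0" --pt "0.005 0 0" --pt "0.005 0 0" --pt "0.005 0 0" --pt "0 0 0" --pt "0 0 0" --pt "0 0 0" --spin '[0, 0, 0, 0, 0, 0, 0, 0]'

```text
time: 22.65
tool_pos: [595.6, 9.4, 39.5]
tcp_rot: [3.14, 0.003, 1.86]
contact_force: [1.6, -8.6, 0.2]
grip_width: 0.5
finger_force: 3.8
```

```bash
python3 st.py
```

```text
base 57.8 -1.0 z 39.5 yaw-base deg 89.95 t 22.65
F base -0.9 -8.7 0.2 grip 0.5317186518148966
```

Call:
servo_tool --pt "-0.06 0 0" --pt "0 0 -0.1" --pt "0 0 -0.1" --pt "0 0 0" --pt "0 0 0" --pt "0 0 0" --pt "0 0 0" --pt "0 0 0" --spin '[0, 0, 0, -0.1, -0.1, -0.1, -0.1, -0.1]'

```text
time: 23.65
tool_pos: [598.0, -0.4, 79.0]
tcp_rot: [3.141, -0.001, 2.651]
contact_force: [0.3, 0.9, 0.0]
grip_width: 0.4
finger_force: 0.0
```

Call:
servo_tool --pt "0 0 0" --pt "0 0 0" --pt "0 0 0" --pt "0 0 0" --pt "0 0 0" --pt "0.0763 0.0883 0" --pt "0.0763 0.0883 0" --pt "0.0763 0.0883 0" --spin '[-0.1, -0.1, -0.1, -0.1, -0.1, 0, 0, 0]' --hand -0.35

```text
time: 24.65
tool_pos: [538.4, 37.6, 79.0]
tcp_rot: [3.141, -0.0, -2.852]
contact_force: [0.2, 0.0, -0.2]
grip_width: 29.7
finger_force: 0.0
```

```bash
python3 st.py
python3 - <<'E'
from rect import *
c=cap('wrist','w7');s=cap('side','s7')
r=np.hstack([rect(s,71,(-5,105),(-20,105),4),])
cv2.imwrite('pics/r7.png',r)
g=cv2.GaussianBlur(r.max(2),(3,3),0)
for x in (80,60,40): print('x',x,[(int(105-i/4),int(g[int((105-x)*4),i])) for i in range(0,500,12)])
for y in (75,45,20): print('y',y,[(int(105-i/4),int(g[i,int((105-y)*4)])) for i in range(0,440,10)])
E
```

```text
base 11.2 42.4 z 79.0 yaw-base deg -180.07 t 24.65
F base 0.2 -0.0 -0.2 grip 29.65777922378876
x 80 [(105, 0), (102, 47), (99, 102), (96, 99), (93, 125), (90, 135), (87, 117), (84, 82), (81, 49), (78, 88), (75, 91), (72, 91), (69, 89), (66, 92), (63, 89), (60, 69), (57, 73), (54, 70), (51, 71), (48, 39), (45, 18), (42, 22), (39, 20), (36, 25), (33, 16), (30, 21), (27, 19), (24, 20), (21, 70), (18, 100), (15, 43), (12, 19), (9, 18), (6, 61), (3, 64), (0, 59), (-3, 67), (-6, 52), (-9, 90), (-12, 104), (-15, 104), (-18, 101)]
x 60 [(105, 56), (102, 11), (99, 16), (96, 10), (93, 12), (90, 18), (87, 88), (84, 22), (81, 19), (78, 23), (75, 13), (72, 52), (69, 55), (66, 85), (63, 93), (60, 88), (57, 90), (54, 91), (51, 87), (48, 69), (45, 88), (42, 109), (39, 108), (36, 113), (33, 103), (30, 110), (27, 108), (24, 113), (21, 65), (18, 18), (15, 18), (12, 17), (9, 6), (6, 52), (3, 106), (0, 102), (-3, 101), (-6, 103), (-9, 102), (-12, 101), (-15, 103), (-18, 99)]
x 40 [(105, 105), (102, 104), (99, 103), (96, 93), (93, 88), (90, 40), (87, 3), (84, 20), (81, 23), (78, 25), (75, 17), (72, 20), (
[... 942 characters left out ...]
 (60, 88), (57, 85), (55, 77), (52, 106), (50, 99), (47, 103), (45, 91), (42, 42), (40, 8), (37, 15), (35, 12), (32, 14), (30, 4), (27, 0), (25, 36), (22, 64), (20, 59), (17, 56), (15, 48), (12, 46), (10, 47), (7, 45), (5, 46), (2, 50), (0, 49), (-2, 49)]
y 20 [(105, 98), (102, 95), (100, 96), (97, 93), (95, 92), (92, 112), (90, 139), (87, 130), (85, 59), (82, 39), (80, 93), (77, 92), (75, 55), (72, 20), (70, 31), (67, 29), (65, 23), (62, 33), (60, 35), (57, 26), (55, 39), (52, 81), (50, 94), (47, 64), (45, 39), (42, 31), (40, 17), (37, 19), (35, 24), (32, 8), (30, 7), (27, 8), (25, 42), (22, 58), (20, 62), (17, 58), (15, 49), (12, 47), (10, 46), (7, 44), (5, 46), (2, 46), (0, 50), (-2, 45)]
```

The rectified side view puts the chip flush within its resolution, with the rear edge at about 84 and the right edge at about 8 in the base frame. I give one last light push against the rear stop.

Call:
servo_tool --pt "0 0 0.1" --pt "0 0 0.08" --pt "0 0 0.02" --pt "-0.02 0 0" --pt "-0.02 0 0" --pt "-0.01 0 0" --pt "-0.0075 0 0" --pt "-0.0075 0 0" --spin '[0, 0, 0, 0, 0, 0, 0, 0]'

```text
time: 25.75
tool_pos: [548.7, 40.2, 39.3]
tcp_rot: [3.141, -0.006, -2.851]
contact_force: [-12.6, -7.5, 10.4]
grip_width: 29.4
finger_force: 7.4
```

```bash
python3 st.py
```

```text
base 21.7 41.9 z 39.3 yaw-base deg -180.0 t 25.75
F base -14.3 -3.6 10.4 grip 29.359971427547165
```

The contact position is the same as before (21.7), so the chip stayed flush on the rear stop. I back off, lift and go over the tab.

Call:
servo_tool --pt "0.06 0 0" --pt "0 0 -0.125" --pt "0 0 -0.125" --pt "0.1787 -0.028 0" --pt "0.1787 -0.028 0" --pt "0.1787 -0.028 0" --pt "0 0 0" --pt "0 0 0" --spin '[0, 0, 0, 0, 0, 0, 0, 0]' --hand -0.13

```text
time: 26.75
tool_pos: [443.2, -9.1, 89.6]
tcp_rot: [-3.141, 0.002, -2.852]
contact_force: [-0.7, -0.1, -0.9]
grip_width: 39.9
finger_force: 0.0
```

```bash
python3 st.py
python3 - <<'E'
from rect import *
c=cap('top','t8');s=cap('side','s8')
# chip from both views against the seated outline; side view tab on z=88
v=[rect(t,71,(20,105),(0,105),3) for t in (c,s)]+[rect(s,88,(-125,-65),(0,105),3)]
cv2.imwrite('pics/r8.png',np.vstack([np.hstack([v[0],v[1]]),np.hstack([v[2],v[2]])]))
g=cv2.GaussianBlur(v[2].max(2),(3,3),0)
for x in (-85,-95): print('tab x',x,[(int(105-i/3),int(g[int((-65-x)*3),i])) for i in range(180,290,5)])
for n,r in zip('ts',v[:2]):
    g=cv2.GaussianBlur(r.max(2),(3,3),0)
    for x in (75,60,45): print(n,'x',x,'right',[(round(105-i/3,1),int(g[int((105-x)*3),i])) for i in range(279,310,4)],'left',[(round(105-i/3,1),int(g[int((105-x)*3),i])) for i in range(45,75,4)])
    for y in (70,45,20): print(n,'y',y,'rear',[(round(105-i/3,1),int(g[i,int((105-y)*3)])) for i in range(50,75,4)],'front',[(round(105-i/3,1),int(g[i,int((105-y)*3)])) for i in range(200,250,5)])
E
```

```text
base -93.4 25.0 z 89.6 yaw-base deg -180.07 t 26.75
F base -0.7 0.1 -0.9 grip 39.90629591986589
tab x -85 [(45, 106), (43, 108), (41, 107), (40, 109), (38, 105), (36, 105), (35, 107), (33, 108), (31, 114), (30, 69), (28, 22), (26, 71), (25, 56), (23, 8), (21, 0), (20, 37), (18, 92), (16, 112), (15, 108), (13, 109), (11, 106), (10, 107)]
tab x -95 [(45, 158), (43, 166), (41, 165), (40, 156), (38, 161), (36, 160), (35, 152), (33, 163), (31, 165), (30, 110), (28, 19), (26, 65), (25, 57), (23, 4), (21, 4), (20, 8), (18, 19), (16, 26), (15, 18), (13, 31), (11, 69), (10, 107)]
t x 75 right [(12.0, 114), (10.7, 107), (9.3, 119), (8.0, 143), (6.7, 161), (5.3, 166), (4.0, 171), (2.7, 172)] left [(90.0, 197), (88.7, 195), (87.3, 185), (86.0, 165), (84.7, 133), (83.3, 117), (82.0, 122), (80.7, 128)]
t x 60 right [(12.0, 78), (10.7, 89), (9.3, 112), (8.0, 140), (6.7, 156), (5.3, 166), (4.0, 170), (2.7, 168)] left [(90.0, 194), (88.7, 191), (87.3, 184), (86.0, 159), (84.7, 119), (83.3, 88), (82.0, 71), (80.7, 65)]
t x 45 right [(12.0, 115), (10.7, 109), (9.3, 119), (8.0, 138), (6.7, 157), (5.3, 1
[... 1431 characters left out ...]
 21), (82.0, 16), (80.7, 20)]
s y 70 rear [(88.3, 37), (87.0, 37), (85.7, 36), (84.3, 33), (83.0, 30), (81.7, 30), (80.3, 35)] front [(38.3, 13), (36.7, 14), (35.0, 12), (33.3, 15), (31.7, 10), (30.0, 19), (28.3, 21), (26.7, 16), (25.0, 15), (23.3, 13)]
s y 45 rear [(88.3, 34), (87.0, 35), (85.7, 35), (84.3, 34), (83.0, 35), (81.7, 36), (80.3, 38)] front [(38.3, 37), (36.7, 36), (35.0, 37), (33.3, 36), (31.7, 29), (30.0, 25), (28.3, 20), (26.7, 20), (25.0, 18), (23.3, 9)]
s y 20 rear [(88.3, 44), (87.0, 44), (85.7, 45), (84.3, 42), (83.0, 43), (81.7, 45), (80.3, 47)] front [(38.3, 44), (36.7, 44), (35.0, 45), (33.3, 44), (31.7, 44), (30.0, 43), (28.3, 46), (26.7, 52), (25.0, 57), (23.3, 67)]
```

The top view shows the chip square and home: its right edge is at 9 and its front edge at 33 all along, as a seated chip must have. The tab top is at y≈25, between the fingers. I lower and grip it.

Call:
servo_tool --pt "0 0 0.1" --pt "0 0 0.1" --pt "0 0 0.03" --pt "0 0 0" --pt "0 0 0" --pt "0 0 0" --pt "0 0 0" --pt "0 0 0" --spin '[0, 0, 0, 0, 0, 0, 0, 0]'

```text
time: 27.85
tool_pos: [442.3, -9.1, 43.3]
tcp_rot: [-3.141, 0.0, -2.852]
contact_force: [0.6, 0.0, 0.5]
grip_width: 40.1
finger_force: 0.0
```

Call:
servo_tool --pt "0 0 0" --pt "0 0 0" --pt "0 0 0" --pt "0 0 0" --pt "0 0 0" --pt "0 0 0" --pt "0 0 0" --pt "0 0 0" --spin '[0, 0, 0, 0, 0, 0, 0, 0]' --hand -1

```text
time: 28.85
tool_pos: [442.1, -9.1, 43.1]
tcp_rot: [3.142, 0.0, -2.852]
contact_force: [0.2, -0.6, -0.5]
grip_width: 9.6
finger_force: 30.0
```

```bash
python3 st.py
```

```text
base -94.5 25.3 z 43.1 yaw-base deg -180.05 t 28.85
F base -0.0 -0.6 -0.5 grip 9.605398917460573
```

The tab is gripped: opening 9.6 mm, 30 N, y = 25.3, no side load, so it is still shut. I slide it 25 mm along the base's −y.

Call:
servo_tool --pt "0 -0.02 0" --pt "0 -0.02 0" --pt "0 -0.02 0" --pt "0 -0.02 0" --pt "0 -0.02 0" --pt "0 -0.015 0" --pt "0 -0.01 0" --pt "0 0 0" --spin '[0, 0, 0, 0, 0, 0, 0, 0]'

```text
time: 29.85
tool_pos: [449.2, -32.6, 43.1]
tcp_rot: [3.14, 0.0, -2.852]
contact_force: [0.4, 7.2, 1.8]
grip_width: 9.7
finger_force: 30.0
```

```bash
python3 st.py
python3 - <<'E'
from h import *
w=cap('wrist','w9');s=cap('side','s9')
a=cv2.resize(w['frame'][50:230,220:420],(600,540),interpolation=cv2.INTER_CUBIC)
b=cv2.resize(s['frame'][270:350,215:265],(200,320),interpolation=cv2.INTER_CUBIC)
cv2.imwrite('pics/f9.png',np.hstack([a,np.pad(b,((0,220),(0,0),(0,0)))]))
E
```

```text
base -94.4 0.7 z 43.1 yaw-base deg -180.08 t 29.85
F base 2.4 6.7 1.8 grip 9.683065206812039
```

View pics/f9.png

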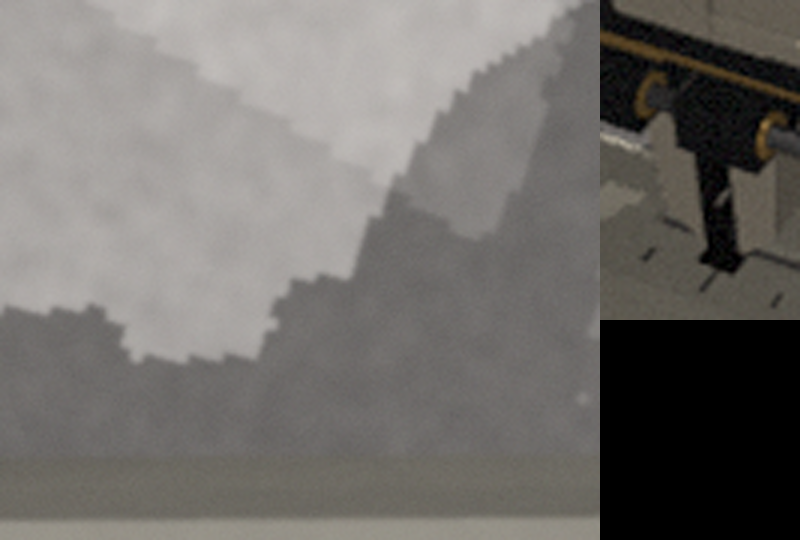

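In the side crop the tab's foot (718,258) is in line with the middle mark (708,283). The TCP has moved 24.6 mm, and the 6.7–7.2 N load fits half travel. I trim 0.4 mm and hold.

Call:
servo_tool --pt "0 -0.002 0" --pt "0 0 0" --pt "0 0 0" --pt "0 0 0" --pt "0 0 0" --pt "0 0 0" --pt "0 0 0" --pt "0 0 0" --spin '[0, 0, 0, 0, 0, 0, 0, 0]'

```text
time: 30.95
tool_pos: [449.3, -32.8, 43.1]
tcp_rot: [3.14, 0.0, -2.852]
contact_force: [1.4, 7.2, 1.9]
grip_width: 10.0
finger_force: 30.0
```

```bash
python3 st.py
python3 - <<'E'
from rect import *
c=cap('top','t10');r=rect(c,71,(20,105),(0,105),3);g=cv2.GaussianBlur(r.max(2),(3,3),0)
print('right',[(round(105-i/3,1),int(g[int((105-45)*3),i])) for i in range(279,310,4)]);print('front',[(round(105-i/3,1),int(g[i,180])) for i in range(200,250,5)])
print('window cols y=75..20 at x=59',[int(g[138,int((105-y)*3)]) for y in range(75,18,-4)])
E
```

```text
base -94.4 0.5 z 43.1 yaw-base deg -180.07 t 30.95
F base 3.4 6.5 1.9 grip 9.953762568977913
right [(12.0, 117), (10.7, 109), (9.3, 117), (8.0, 138), (6.7, 159), (5.3, 167), (4.0, 167), (2.7, 168)]
front [(38.3, 70), (36.7, 69), (35.0, 82), (33.3, 114), (31.7, 147), (30.0, 160), (28.3, 163), (26.7, 162), (25.0, 163), (23.3, 163)]
window cols y=75..20 at x=59 [77, 137, 169, 170, 170, 173, 173, 146, 123, 124, 124, 121, 123, 120, 80]
```

The chip is still seated, and the top view shows the window half lit: bright on the left half, dark on the right. I hand in.

```bash
python3 -c "
from plant import workorder
print(workorder.close_job())"
```

```text
the job is handed in; nothing more can be done
None
```

The chip is pushed home flush against both stops, the shutter is gripped and held at about half travel (24.8 mm by the tool's travel), and the job is handed in at about 31 s; no verdict came back.

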